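Hold the reflector flap of the slide photo box at its marked angle

ROBOT

A 6-joint arm with a two-finger parallel gripper is mounted at the origin on a cart in front of the work surface, level with it; the furniture and walls round the work are solid. World frame = base frame: x ahead of the robot, y to its left, z up, the work surface at z = 0. Lengths are in m, angles in rad, forces in N, time in s.
With the tool pointing down it reaches from about 0.25 to 0.775 m from the base axis. Payload 4 kg.
Tool frame: the origin (TCP) lies at the very end of the fingers, on their centre line; the grasp point (between the pads) lies 19 mm behind it; x points along the fingers, z is the direction in which the jaws open and shut, and the axes are right-handed (so a half turn about x gives the same grasp; the last joint's range is limited). The gripper opens to 85 mm and grips with 20 to 120 N. Pads are 22 mm wide; open, the fingers measure 114 mm over their backs; the gripper's body (76 mm by 85 mm) begins 54 mm behind the grasp point. The pads swing forward as they close: fully open they stand 13 mm farther back than shut.
Start: joints at [1.061, 0.087, 1.371, -0, 1.684, -0.103], TCP at [0.218, 0.505, 0.231] pointing down, gripper open.
Joint ranges: [-3.1, 3.1], [-0.76, 2.03], [0.27, 2.55], [-1.08, 4.22], [0.17, 2.65], [-2.57, 2.57]. Speed limits (rad/s): [2.79, 2.79, 3.14, 3.14, 3.14, 3.14].

INTERFACE

Orientations are given as a unit quaternion [x, y, z, w].
In Python, from workcell import status, grab_frame, order, regions_of gives the robot as it stands.
- The arm moves only by the tool apply_moves, never from a script. Its argument "moves" is one flat list of numbers, 7 for each row, row after row: the turn, a rotation vector about the world's x, y, z in degrees, then the shift along the world's x, y, z in mm, then the finger opening in mm, from 0 to 85.4. A call has exactly 5 rows; each row shifts and turns the commanded pose from where the row before left it; what a row does not reach is not made up. A row lasts 1/12 s, in which the tool goes at most 41.7 mm and 7.16 degrees, less where a joint would pass 70% of its speed; a pose out of reach is approached as far as the arm can. A call is refused whole if a number of a shift passes 41.7 or a number of a turn 7.16, either way. A call with a gripper value outside its range is refused whole. The fingers move at their own pace and stop on an object; the grip force is fixed at half the most. Time passes only in rows, so rows that do not move let the fingers close, or fill a call up. It gives the time, the measured TCP pose, the force and the opening at its end, in the units of the state.
- status.observe(): the state, without advancing time (a new reading comes with each control period).
- grab_frame(name): name is "side" or "top" or "wrist"; returns a dict with "img" (480x640x3 uint8, red, green, blue), "depth" (480x640 float32, m along the optical axis (not along the pixel's ray), 0 where there is no reading), "mtx" (3x3 intrinsics, pixels), "rvec" (rotation vector, rad) and "tvec" (3), from world to camera coordinates, as OpenCV has them; the wrist camera has in their place "tool_from_camera" (4x4, takes a point from camera to tool coordinates, whose origin is the TCP and whose axes are the tool frame's). Camera axes: x right, y down, z forward; pixel columns grow to the right and rows downward; lengths in m; the calibration is good to about 2 mm. A picture is of the moment at which its call begins: read the wrist's pose just before it.
- order.hand_in(): hands the job in, once; it reports no verdict.
Trained networks look in a picture, given as the dict that the camera call returned (one of the last four; its "shot" number tells which), for a name from the list of things; names that differ only in an ending like _2 or _b are one class to them, and where a whole thing is asked for, a point or a joint stands for the part that bears it (a point fixed in the world has none). Each returns a list of dicts, best first, with "conf" (0 to 1); they miss things now and then, are a little off and sometimes report something else, mostly with a low value. They report only what shows in the picture. A call takes as long as a camera call.
- regions_of(picture, query): "mask" (480x640 bool, what is visible of it) and "box" ([left, top, width, height] in pixels, round what is visible of it).
The state is a dict: "clock": time; "q": joint angles; "joint_velocities": joint speeds; "tau": joint torques, N m; "tool_pos": TCP position; "tool_rot": TCP orientation; "contact_force": force on the tool from outside, world axes, zero at the start; "moment": the same for the moment, N m; "opening": opening from 0.0 (shut) to 1.0 (fully open).
Only numpy, scipy, OpenCV 4.12 (cv2) and the standard library are available. Lean on these libraries where they do the work, as an engineer would, in place of code of your own. Each camera call takes 0.05 s, during which the arm holds its last target.

TASK

Get the slide photo box ready for its picture: first, with the reflector flap still shut, lay the aluminium photo scale flat on the worktop with its ticked edge flush against the front face of the box, not sticking out past either end, and let go of it. Then swing the flap up (the black grip at its right side is there for this) until it is in line with the red pointer, and finish while holding it still there, because it falls shut when let go. Leave the scale lying flush, and do not shift the pointer or the bottles, cup and timer standing around.

Things in the scene. Friction and masses are not known exactly. Their poses are not given: they have to be found in the camera images.
- photo_box: grey open-topped box fixed to the worktop, 170 (x) x 240 (y) x 50 mm high, three glass slides inside. Origin: centre of its underside, z up; its flat upright front face, towards the robot, is the plane x = -85 mm in its frame. On its left (+y = 134 mm) stands a thin dark arc of bar with white 10-degree ticks, 130 mm radius about the hinge axis, 190 mm high.
- flap: white panel 159 x 234 x 6 mm, 0.25 kg, shut (level) on the box at the start. Origin on the hinge axis (its y axis), at x = 80, y = 0, z = 55 mm in the box frame; the panel reaches to x = -163, y = +-117 mm. Shut, its axes are parallel to the box's; opening turns it about +y (front edge rises and goes back), up to 1.75 rad. Turns easily; gravity pulls it shut below 90 degrees.
- flap_grip (a point): middle of the black rubber grip of the flap: a round bar of 14 mm diameter along y that stands out from the right (-y) side near the front corner, from y = -134 to -186 mm; this point is at x = -158, y = -160, z = 0 mm in the flap's frame. Pinch it from above, across the bar; it may turn between the fingers.
- pointer: red radial bar with a red disc, on the quadrant at the left of the box; marks the wanted flap angle, 0.6 to 1.1 rad from level, differing each time. Origin on the hinge axis, same as the flap's; runs along its own -x to 160 mm, at y = 140 mm. Turned about +y like the flap: both x axes are parallel when the flap is at the mark. Held by stiff friction.
- scale: loose aluminium photo scale bar, 0.12 kg: plate 36 (x) x 160 (y) x 8 mm, lying flat; black ticks along its +x long edge (18 mm from the centre), which starts facing more or less away from the robot. Orange grip rib across its middle, 26 (x) x 14 (y) mm, top 37 mm above the underside; pinch the rib along y. Origin: centre of the underside.
- scale_left (a point): point on the ticked edge of the scale near its left end: x = 18, y = 78, z = 4 mm in the scale's frame
- scale_right (a point): point on the ticked edge of the scale near its right end: x = 18, y = -78, z = 4 mm in the scale's frame
- specimen_cup: bystander: specimen cup with orange-yellow screw lid, 60 mm diameter, 68 mm high, left of the box; origin at the centre of its underside
- strip_bottle: bystander: white bottle with black cap, 45 mm diameter, 108 mm high, left of the box; origin at the centre of its underside
- reagent_bottle: bystander: brown dropper bottle with grey cap, 34 mm diameter, 82 mm high, right of the box; origin at the centre of its underside
- timer: bystander: white countdown timer lying flat, 64 x 68 x 18 mm, to the right; origin at the centre of its underside
- pointer_tip (a point): centre of the red disc on the pointer, 130 mm from the hinge axis (x = -130, y = 140, z = 0 mm in the pointer's frame)

How it is judged:
By the outcome, as a careful person would: the job done as asked, in the order asked, and still so for the second after the job is handed in, while the arm keeps its last pose, push and grip.
It also fails if it takes over 54 s, if anything falls off the work surface, if the arm or the gripper's body presses on something with over 40 N, if the wrist force passes 120 N, or if a joint passes its speed limit or range.

## Working session

There is one attempt and no reset: what is moved stays moved. The work goes in short steps, Python scripts to look and compute and a tool call to move; the robot and the scene stay as the last step left them, time stands still between calls to the robot, and variables do not carry over. Pictures are saved under pics/ and viewed, and the job is handed in when it is done.

Besides the shell and the picture viewer there is one more tool, called after "Call:" as name(argument=value, ...) on one line, values as JSON. apply_moves: Moves the arm, as the interface text tells. Its arguments: {"type":"object","properties":{"moves":{"type":"array","items":{"type":"number"}}},"required":["moves"]}

```bash
ls; mkdir -p pics; cat > h.py <<'E'
import numpy as np,cv2
from workcell import status,grab_frame,order,regions_of
from scipy.spatial.transform import Rotation as R
def save(f,n): cv2.imwrite('pics/'+n+'.png',f['img'][:,:,::-1])
def cam(f):
    if 'rvec' in f:
        Rm=cv2.Rodrigues(np.array(f['rvec'],float))[0];t=np.array(f['tvec'],float).ravel()
        return Rm.T,-Rm.T@t
    s=f['st'];T=np.array(f['tool_from_camera']);Rt=R.from_quat(s['tool_rot']).as_matrix()
    return Rt@T[:3,:3],Rt@T[:3,3]+np.array(s['tool_pos'])
def pts(f,mask):
    K=np.array(f['mtx']);A,c=cam(f);v,u=np.nonzero(mask&(f['depth']>0));z=f['depth'][v,u]
    P=np.c_[(u-K[0,2])/K[0,0]*z,(v-K[1,2])/K[1,1]*z,z]
    return P@A.T+c
def wrist():
    s=status.observe();f=grab_frame('wrist');f['st']=s;return f
E
python3 - <<'E'
from h import *
print(status.observe())
for n in ['side','top']:
    f=grab_frame(n);save(f,n+'0');print(n,cam(f)[1])
    for q in ['photo_box','flap','flap_grip','pointer','pointer_tip','scale','specimen_cup','strip_bottle','reagent_bottle','timer']:
        r=regions_of(f,q)
        for d in r[:2]:
            P=pts(f,d['mask']); 
            print(q,round(d['conf'],2),d['box'],np.round(np.median(P,0),3) if len(P) else '',np.round(np.percentile(P,[2,98],axis=0),3).tolist() if len(P) else '')
E
```

```text
pics
{'clock': 0.0, 'q': array([ 1.06086995e+00,  8.79779426e-02,  1.37230044e+00,  2.97572615e-05,
        1.68361055e+00, -1.03066758e-01]), 'joint_velocities': array([-0.0009285 ,  0.00109249, -0.00034154,  0.00027907,  0.00015702,
       -0.00094141]), 'tau': array([ 6.85162399e-05, -3.51880431e+01, -3.13267457e+01, -2.68677186e-04,
        1.10898202e-02, -2.05288961e-05]), 'tool_pos': array([0.21737656, 0.50466105, 0.23010317]), 'tool_rot': array([-0.38904046,  0.59142881,  0.38831081,  0.58997813]), 'contact_force': array([ 0.13784524, -0.9582324 , -0.48739328]), 'moment': array([0.00749123, 0.00079039, 0.02032937]), 'opening': 0.9999567387237281}
side [ 0.54966805 -1.01079734  0.8268301 ]
photo_box 0.83 [298.2, 163.0, 67.0, 108.6] [0.59  0.021 0.058] [[0.503, -0.065, 0.003], [0.671, 0.199, 0.16]]
flap 0.72 [302.3, 203.1, 61.0, 69.4] [0.582 0.042 0.059] [[0.503, -0.077, 0.055], [0.662, 0.172, 0.063]]
flap_grip 0.85 [303.6, 205.1, 58.9, 66.1] [0.582 0.041 0.059] [[0.503, -0.085, 0.055], [0.664, 0.172, 0.063]]
scale 0.67 [273.2, 323.1, 46.6, 55.4] [ 0.491 -0.347  0.008] [[0.448,
[... 1483 characters left out ...]
93, 0.152], [0.588, 0.199, 0.172]]
scale 0.57 [397.3, 239.0, 58.0, 35.0] [ 0.491 -0.339  0.006] [[0.448, -0.409, -0.0], [0.533, -0.272, 0.036]]
specimen_cup 0.57 [144.3, 260.6, 31.5, 27.4] [0.443 0.39  0.064] [[0.418, 0.368, -0.001], [0.471, 0.446, 0.07]]
specimen_cup 0.56 [240.8, 191.0, 112.1, 60.6] [0.581 0.054 0.056] [[0.503, -0.063, 0.05], [0.663, 0.169, 0.061]]
strip_bottle 0.8 [142.0, 219.0, 29.3, 25.4] [0.556 0.402 0.088] [[0.54, 0.389, -0.001], [0.584, 0.429, 0.109]]
strip_bottle 0.41 [225.7, 194.0, 9.4, 28.3] [0.588 0.195 0.155] [[0.565, 0.192, -0.003], [0.644, 0.225, 0.171]]
timer 0.89 [435.7, 178.9, 29.0, 21.3] [ 0.678 -0.415  0.014] [[0.646, -0.451, 0.001], [0.711, -0.383, 0.02]]
```

```bash
python3 - <<'E'
import cv2
for n,(x,y,w,h) in {'side0':(250,140,170,250),'top0':(120,150,360,150)}.items():
    a=cv2.imread(f'pics/{n}.png')[y:y+h,x:x+w];k=min(800/w,600/h);cv2.imwrite(f'pics/{n}z.png',cv2.resize(a,None,fx=k,fy=k,interpolation=cv2.INTER_CUBIC))
E
```

```text
(no output)
```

View pics/top0.png

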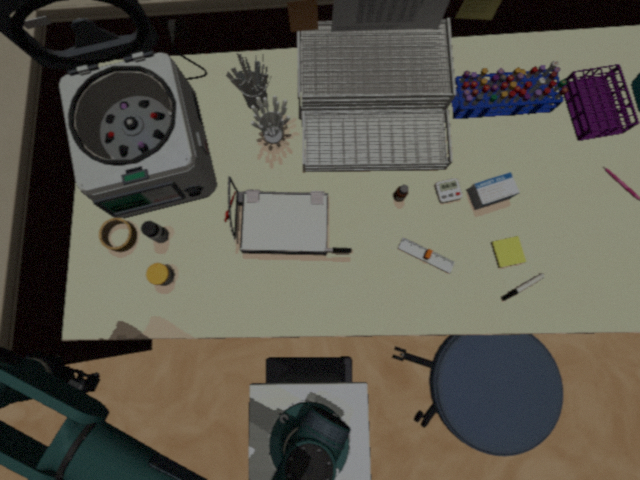

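```bash
python3 - <<'E'
from h import *
f=wrist();save(f,'w0')
for q in ['photo_box','flap','pointer']:
    print(q,[(d['conf'],d['box']) for d in regions_of(f,q)[:2]])
f=grab_frame('top')
d=f['depth']
P=pts(f,d>0)
# scale fit
m=regions_of(f,'scale')[0]['mask'];m=cv2.dilate(m.astype(np.uint8),np.ones((5,5)))>0
S=pts(f,m);pl=S[(S[:,2]>.004)]
r=cv2.minAreaRect((pl[:,:2]*1000).astype(np.float32));print('scale',r)
rb=pl[pl[:,2]>.025];print('rib',len(rb),rb.mean(0),cv2.minAreaRect((rb[:,:2]*1000).astype(np.float32)))
m=regions_of(f,'photo_box')[0]['mask'];m=cv2.dilate(m.astype(np.uint8),np.ones((5,5)))>0
S=pts(f,m);fl=S[(S[:,2]>.045)&(S[:,2]<.07)];r=cv2.minAreaRect((fl[:,:2]*1000).astype(np.float32));print('flap',r)
E
```

```text
photo_box []
flap []
pointer []
scale ((488.9343566894531, -345.80303955078125), (170.43460083007812, 44.778865814208984), 65.3883056640625)
rib 53 [ 0.49124974 -0.34084516  0.03461211] ((492.0519714355469, -341.13995361328125), (13.03333854675293, 26.721834182739258), 65.21046447753906)
flap ((588.05517578125, 33.445465087890625), (323.3189697265625, 174.5819549560547), 87.89845275878906)
```

View pics/top0z.png

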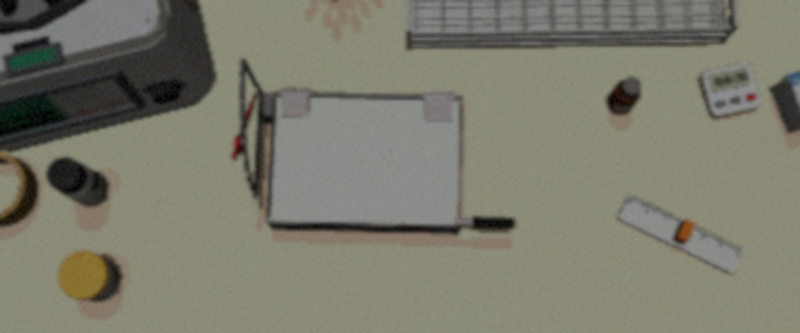

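View pics/side0z.png

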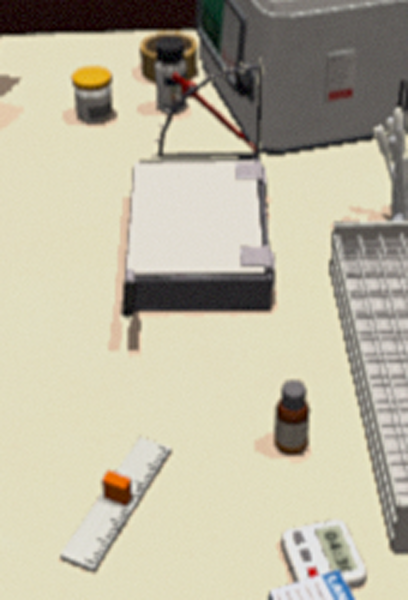

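View pics/w0.png

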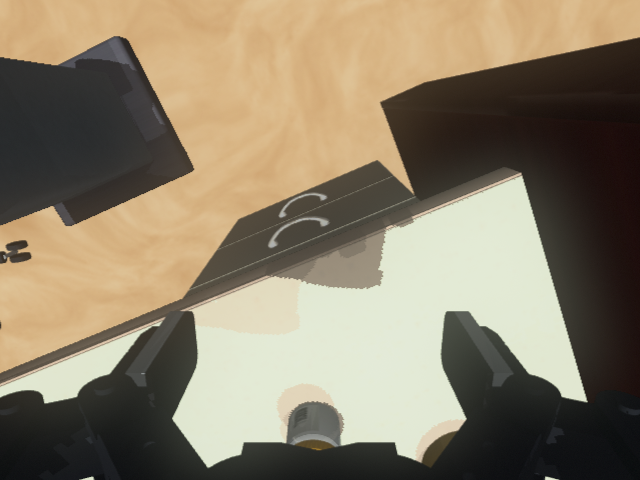

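```bash
python3 - <<'E'
from h import *
f=wrist();np.set_printoptions(precision=3,suppress=True)
print(f['tool_from_camera'],f['mtx']); s=f['st'];Rt=R.from_quat(s['tool_rot']).as_matrix();print(Rt)
A,c=cam(f);print(A,c)
print(status.observe()['clock'])
E
```

```text
[[-0.    -0.299  0.954 -0.143]
 [-0.    -0.954 -0.299  0.076]
 [ 1.    -0.     0.     0.001]
 [ 0.     0.     0.     1.   ]] [[422.199   0.    318.878]
 [  0.    422.199 235.639]
 [  0.      0.      1.   ]]
[[ 0.    -0.918  0.396]
 [ 0.     0.396  0.918]
 [-1.    -0.     0.   ]]
[[ 0.396  0.876  0.275]
 [ 0.918 -0.378 -0.118]
 [ 0.001  0.299 -0.954]] [0.148 0.536 0.374]
1.5
```

Call:
apply_moves(moves=[0,0,0,17,-37,6,85,0,0,0,17,-37,6,85,0,0,0,17,-37,6,85,0,0,0,17,-37,6,85,0,0,0,17,-37,6,85])

```text
clock: 1.92
tool_pos: [0.3028, 0.3185, 0.2617]
tool_rot: [-0.389, 0.59, 0.389, 0.591]
contact_force: [0.9, 0.1, -0.2]
opening: 0.994
```

Call:
apply_moves(moves=[0,0,0,17,-37,6,85,0,0,0,17,-37,6,85,0,0,0,17,-37,6,85,0,0,0,17,-37,6,85,0,0,0,0,0,0,85])

```text
clock: 2.33
tool_pos: [0.3736, 0.1661, 0.2868]
tool_rot: [-0.387, 0.592, 0.384, 0.594]
contact_force: [0.4, -0.0, 0.2]
opening: 0.995
```

```bash
python3 - <<'E'
from h import *
import pickle
f=wrist();save(f,'w1')
o={}
for q in ['photo_box','flap','pointer']:
    r=regions_of(f,q)[:2];o[q]=r
    for d in r:
        P=pts(f,d['mask']);print(q,round(d['conf'],2),d['box'],np.round(np.percentile(P,[2,50,98],axis=0),3).tolist() if len(P) else '')
pickle.dump((f,o),open('w1.pkl','wb'));print(f['st']['tool_pos'],status.observe()['clock'])
E
```

```text
flap 0.91 [183.2, 308.6, 255.1, 151.1] [[0.506, -0.048, 0.057], [0.565, 0.083, 0.059], [0.659, 0.175, 0.061]]
pointer 0.44 [456.9, 414.0, 9.4, 12.8] [[0.369, 0.198, 0.143], [0.574, 0.201, 0.15], [0.577, 0.205, 0.362]]
[0.37364551 0.16612639 0.28680588] 2.5333
```

View pics/w1.png

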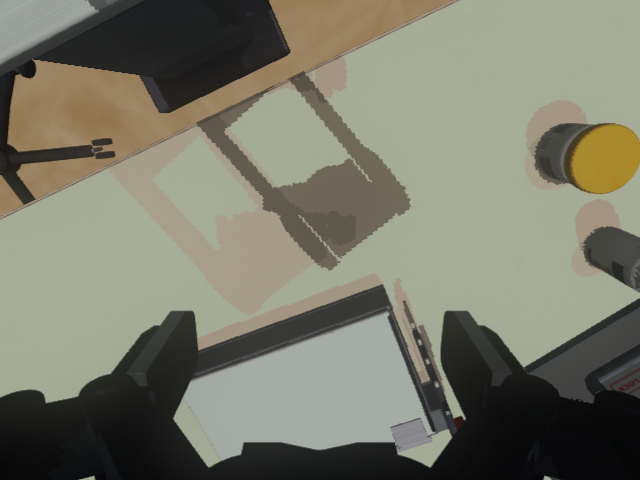

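```bash
python3 - <<'E'
from h import *
import pickle
f,o=pickle.load(open('w1.pkl','rb'))
allm=f['depth']>0
P=pts(f,allm);ok=(P[:,0]>.3)&(P[:,0]<.75)&(P[:,1]>-.15)&(P[:,1]<.25)
P=P[ok]
F=P[(P[:,2]>.01)&(P[:,2]<.045)&(P[:,1]>-.03)&(P[:,1]<.16)&(P[:,0]>.47)&(P[:,0]<.53)]
print(len(F)); v=cv2.fitLine(F[:,:2].astype(np.float32),cv2.DIST_HUBER,0,.001,.001).ravel();print('front line',v,'yaw',np.degrees(np.arctan2(-v[0],v[1])), 'resid', np.std((F[:,:2]-v[2:])@[v[1],-v[0]]))
print(np.percentile(F,[1,50,99],axis=0))
d=o['flap'][0];S=pts(f,d['mask']);S=S[(S[:,2]>.05)&(S[:,2]<.066)]
print('z',np.median(S[:,2]));
# left edge and front edge of flap
v0=v[:2]*np.sign(v[1]);n=np.array([v0[1],-v0[0]]) # y axis, x axis
a=S[:,:2]@n;b=S[:,:2]@v0
print('x edge',np.percentile(a,[.2,.5,1,2,99,99.8]),'y edge',np.percentile(b,[.2,50,98,99,99.5,99.9]),'face',v[2:]@n, n)
# edge yaw of flap front: lowest a per b bin
import sys
bb=np.arange(-.03,.165,.01);e=[np.percentile(a[(b>=t)&(b<t+.01)],1) if ((b>=t)&(b<t+.01)).sum()>30 else np.nan for t in bb];print(np.round(e,4))
# red points
im=f['img'].astype(int);red=(im[:,:,0]>90)&(im[:,:,1]<60)&(im[:,:,2]<60);Q=pts(f,red);Q=Q[(Q[:,1]>.17)&(Q[:,1]<.23)&(Q[:,2]<.2)];print('red',len(Q),Q.mean(0) if len(Q) else '')
f=grab_frame('top')
m=(pts(f,f['depth']>=-1)) if 0 else None
P=pts(f,f['depth']>0)
F=P[(P[:,2]>.05)&(P[:,2]<.068)&(P[:,0]>.48)&(P[:,0]<.69)&(P[:,1]>-.2)&(P[:,1]<.2)]
a=F[:,:2]@n;b=F[:,:2]@v0
G=F[(b<-.085+.005)];print('grip?',G.mean(0),np.percentile(G,[2,98],axis=0))
p=F[(b>-.06)&(b<.16)];a=p[:,:2]@n;print('top x',np.percentile(a,[1,99]))
p=F[(F[:,0]>.53)&(F[:,0]<.64)];print('top y',np.percentile(p[:,:2]@v0,[1,99]))
E
```

```text
2595
front line [0.03785524 0.99928325 0.5036065  0.06744591] yaw -2.1694636 resid 0.0003743547898078448
[[ 0.49977293 -0.02767201  0.01031265]
 [ 0.50366525  0.06843333  0.02847196]
 [ 0.50733712  0.15814353  0.04463546]]
z 0.05861161607965043
x edge [0.50222302 0.50246387 0.50278437 0.50335709 0.65942562 0.66576624] y edge [-0.03313388  0.10406285  0.19642992  0.19826132  0.1991682   0.19985825] face 0.50069237 [ 0.99928325 -0.03785524]
[0.5089 0.5028 0.5028 0.5025 0.5027 0.5027 0.5027 0.5028 0.5029 0.5028
 0.5028 0.5026 0.5028 0.5028 0.5029 0.503  0.5026 0.5027 0.5029 0.5029]
red 0 
grip? [ 0.50113339 -0.11266144  0.05887083] [[ 0.49555182 -0.12501177  0.05329367]
 [ 0.50717524 -0.10027426  0.06347085]]
top x [0.50217171 0.66478473]
top y [-0.0366116   0.21127457]
```

Call:
apply_moves(moves=[0,0,-1.3,8,-37,-12,85,0,0,0,8,-37,-12,85,0,0,0,8,-37,-12,85,0,0,0,8,-37,-12,85,0,0,0,8,-37,-12,85])

```text
clock: 3.0
tool_pos: [0.4106, -0.0124, 0.2247]
tool_rot: [-0.383, 0.594, 0.383, 0.594]
contact_force: [0.6, 0.4, -0.4]
opening: 0.996
```

Call:
apply_moves(moves=[0,0,0,8,-37,-6,85,0,0,0,8,-37,-6,85,0,0,0,8,-37,-6,85,0,0,0,8,-37,-6,85,0,0,0,8,-37,-6,85])

```text
clock: 3.42
tool_pos: [0.4515, -0.1976, 0.1947]
tool_rot: [-0.383, 0.594, 0.383, 0.594]
contact_force: [0.3, -0.0, 0.6]
opening: 0.991
```

```bash
cat > sc.py <<'E'
from h import *
import sys
f=wrist();save(f,sys.argv[1]);s=f['st']
r=regions_of(f,'scale')
for d in r[:2]:
    m=cv2.dilate(d['mask'].astype(np.uint8),np.ones((7,7)))>0
    S=pts(f,m);pl=S[(S[:,2]>.005)&(S[:,2]<.012)];rb=S[(S[:,2]>.03)&(S[:,2]<.045)]
    print(d['conf'],d['box'],'plate',cv2.minAreaRect((pl[:,:2]*1000).astype(np.float32)) if len(pl) else '','rib',len(rb),cv2.minAreaRect((rb[:,:2]*1000).astype(np.float32)) if len(rb) else '',rb.mean(0) if len(rb) else '')
z=R.from_quat(s['tool_rot']).as_matrix()[:,2]
print('tcp',s['tool_pos'],'yaw z',np.degrees(np.arctan2(z[1],z[0])),status.observe()['clock'])
E
python3 sc.py w2
```

```text
0.85 [97.4, 287.7, 187.6, 44.1] plate ((493.9532775878906, -338.1421813964844), (160.49404907226562, 37.09716033935547), 62.644187927246094) rib 0  
tcp [ 0.45148641 -0.19760936  0.19466616] yaw z 65.60919966671882 3.5167
```

View pics/w2.png

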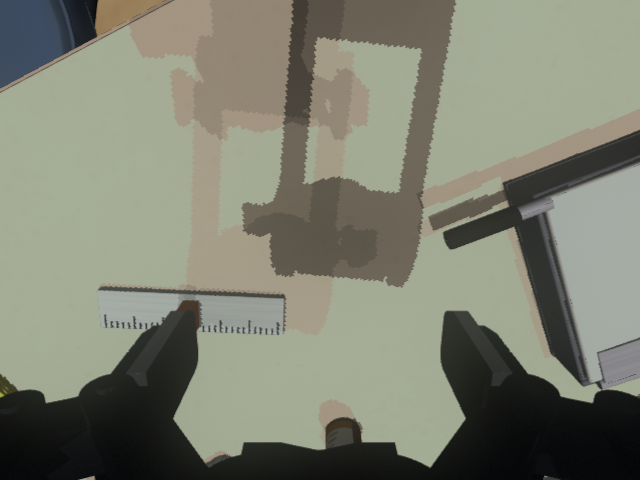

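Call:
apply_moves(moves=[0,0,-1.5,8.5,-28,-26,85,0,0,-1.5,8.5,-28,-26,85,0,0,0,8.5,-28,-26,85,0,0,0,8.5,-28,-26,85,0,0,0,8.5,-28.5,-26,85])

```text
clock: 3.93
tool_pos: [0.4949, -0.3367, 0.064]
tool_rot: [-0.367, 0.604, 0.368, 0.604]
contact_force: [1.2, 0.6, 0.7]
opening: 0.994
```

```bash
python3 sc.py w3
```

```text
0.73 [151.4, 222.2, 328.1, 88.9] plate ((493.96746826171875, -337.97528076171875), (160.61111450195312, 36.65635299682617), 62.78225326538086) rib 1821 ((493.8961486816406, -337.77459716796875), (13.988715171813965, 26.293975830078125), 62.8101806640625) [ 0.49263127 -0.33710731  0.03673149]
tcp [ 0.49486708 -0.33667848  0.06404806] yaw z 62.62855915788254 4.0333
```

View pics/w3.png

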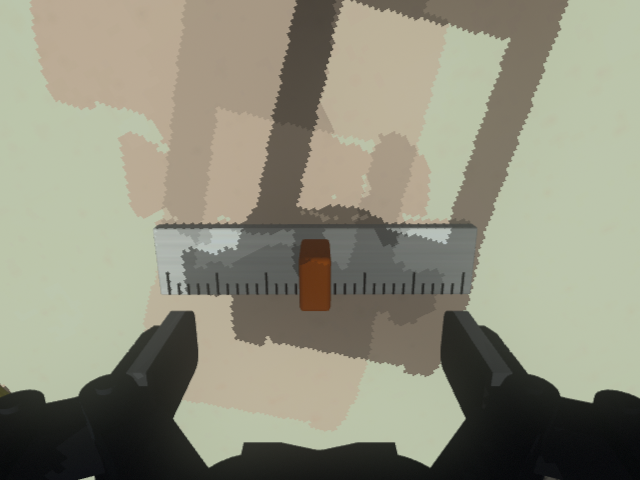

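Call:
apply_moves(moves=[0,0,0,-1,-1,-26,85,0,0,0,0,0,-26,85,0,0,0,0,0,0,85,0,0,0,0,0,0,5,0,0,0,0,0,0,5])

```text
clock: 4.45
tool_pos: [0.4936, -0.3384, 0.0153]
tool_rot: [-0.368, 0.604, 0.366, 0.605]
contact_force: [0.2, -0.1, -0.2]
opening: 0.737
```

Call:
apply_moves(moves=[0,0,0,0,0,0,5,0,0,0,0,0,0,5,0,0,0,0,0,0,5,0,0,0,0,0,0,5,0,0,0,0,0,0,5])

```text
clock: 4.87
tool_pos: [0.4929, -0.34, 0.0149]
tool_rot: [-0.367, 0.604, 0.365, 0.605]
contact_force: [0.2, 0.5, 4.0]
opening: 0.151
```

Call:
apply_moves(moves=[0,0,0,0,0,20,5,0,0,0,0,0,20,5,0,0,5,-10,30,10,5,0,0,5,-11,35,0,5,0,0,5,-11,36,0,5])

```text
clock: 5.28
tool_pos: [0.4601, -0.2384, 0.0643]
tool_rot: [-0.443, 0.551, 0.442, 0.552]
contact_force: [1.0, 0.1, -1.4]
opening: 0.152
```

Call:
apply_moves(moves=[0,0,5,-11,36,0,5,0,0,5,0,38,0,5,0,0,0,0,38,0,5,0,0,0,0,38,0,5,0,0,0,0,38,0,5])

```text
clock: 5.7
tool_pos: [0.4484, -0.0488, 0.0633]
tool_rot: [-0.488, 0.511, 0.488, 0.512]
contact_force: [0.8, -0.8, -0.9]
opening: 0.147
```

Call:
apply_moves(moves=[0,0,0,0,38,0,5,0,0,0,2,38,0,5,0,0,0,5,37,0,5,0,0,0,0,0,0,5,0,0,0,0,0,0,5])

```text
clock: 6.12
tool_pos: [0.4558, 0.0642, 0.0632]
tool_rot: [-0.49, 0.51, 0.49, 0.51]
contact_force: [-0.4, 0.1, -1.3]
opening: 0.151
```

```bash
cat > chk.py <<'E'
from h import *
import sys,pickle
f=wrist();save(f,sys.argv[1]);s=f['st']
pickle.dump(f,open('last.pkl','wb'))
n=np.array([ 0.99928325,-0.03785524]);v0=np.array([0.03785524,0.99928325])
for nm,q in [('scale','scale'),('flap','flap')]:
  for d in regions_of(f,q)[:1]:
    m=cv2.dilate(d['mask'].astype(np.uint8),np.ones((7,7)))>0
    S=pts(f,m);a=S[:,:2]@n;b=S[:,:2]@v0
    if nm=='flap':
        k=(S[:,2]>.05)&(S[:,2]<.066);print('flap',d['conf'],np.percentile(a[k],[.5,2]),np.percentile(b[k],[.5,2,98,99.5]));continue
    zt=float(sys.argv[2]);k=(abs(S[:,2]-zt)<.004)
    r=cv2.minAreaRect((np.c_[a,b][k]*1000).astype(np.float32));print('scale',d['conf'],'(a,b) rect',r,'z',np.median(S[k,2]),np.percentile(S[:,2],[5,50,95]))
    print(np.round(cv2.boxPoints(r),1).tolist())
P=pts(f,f['depth']>0);a=P[:,:2]@n;b=P[:,:2]@v0
k=(P[:,2]>.02)&(P[:,2]<.045)&(b>-.035)&(b<.195)&(a>.494)&(a<.51);print('face',k.sum(),np.median(a[k]) if k.any() else '', np.polyfit(b[k],a[k],1) if k.sum()>50 else '')
p=np.array(s['tool_pos'])[:2];z=R.from_quat(s['tool_rot']).as_matrix()[:,2]
print('tcp',s['tool_pos'],'a,b',p@n,p@v0,'yaw z rel box y',np.degrees(np.arctan2(z[1],z[0]))-87.83,s['contact_force'],status.observe()['clock'])
E
python3 chk.py w4 .06
```

```text
scale 0.94 (a,b) rect ((453.0987548828125, 81.67066192626953), (159.57191467285156, 36.8710823059082), 89.76249694824219) z 0.05669000071272562 [0.00979904 0.05656255 0.08544208]
[[434.29998779296875, 2.0], [471.20001220703125, 1.7999999523162842], [471.8999938964844, 161.39999389648438], [435.0, 161.5]]
flap 0.58 [0.50093431 0.5017336 ] [-0.05377377 -0.05214808  0.19792334  0.19954451]
face 5702 0.5005053390521108 [4.74650924e-05 5.00500195e-01]
tcp [0.45575744 0.06422266 0.06318254] a,b 0.45299961503192177 0.08142943980661864 yaw z rel box y -0.1880557382173862 [-0.36585001  0.09348404 -1.34202315] 6.2667
```

View pics/w4.png

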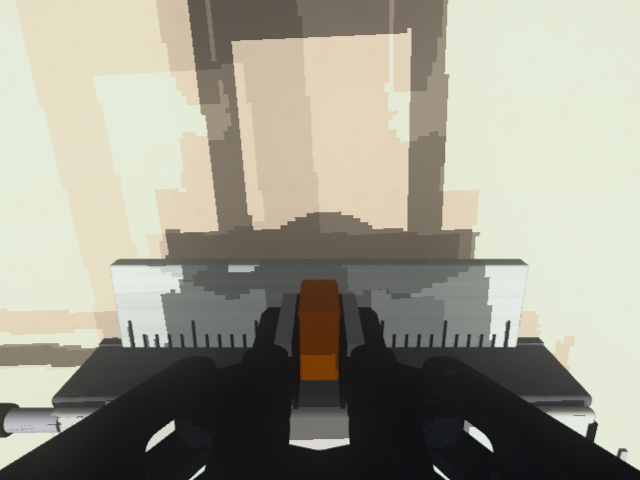

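Call:
apply_moves(moves=[0,0,0.2,0,0,-20,5,0,0,0,0,0,-20,5,0,0,0,0,0,-6,5,0,0,0,10,-0.4,0,5,0,0,0,10,-0.4,0,5])

```text
clock: 6.68
tool_pos: [0.4764, 0.0606, 0.0174]
tool_rot: [-0.489, 0.511, 0.489, 0.511]
contact_force: [-0.7, -0.1, -0.6]
opening: 0.149
```

Call:
apply_moves(moves=[0,0,0,3,-0.1,0,5,0,0,0,0,0,-1,5,0,0,0,0,0,-0.5,5,0,0,0,0,0,0,5,0,0,0,0,0,0,5])

```text
clock: 7.1
tool_pos: [0.4788, 0.0618, 0.0158]
tool_rot: [-0.489, 0.51, 0.49, 0.51]
contact_force: [0.6, 0.4, -1.0]
opening: 0.146
```

```bash
python3 chk.py w5 .008
```

```text
scale 0.58 (a,b) rect ((476.40423583984375, 80.13204956054688), (160.63894653320312, 36.96023941040039), 89.83647918701172) z 0.009079181192659602 [0.00070914 0.00913419 0.03801539]
[[457.70001220703125, -0.10000000149011612], [494.70001220703125, -0.20000000298023224], [495.1000061035156, 160.39999389648438], [458.20001220703125, 160.5]]
flap 0.85 [0.50128593 0.50157316] [-0.02070337 -0.01855746  0.17889587  0.18101639]
face 12299 0.5004653962122637 [-5.42188146e-06  5.00463127e-01]
tcp [0.47875736 0.06176457 0.01575425] a,b 0.47607609652634547 0.07984377067114147 yaw z rel box y -0.23072958810368505 [ 0.6490272   0.37714651 -0.98628954] 7.25
```

View pics/w5.png

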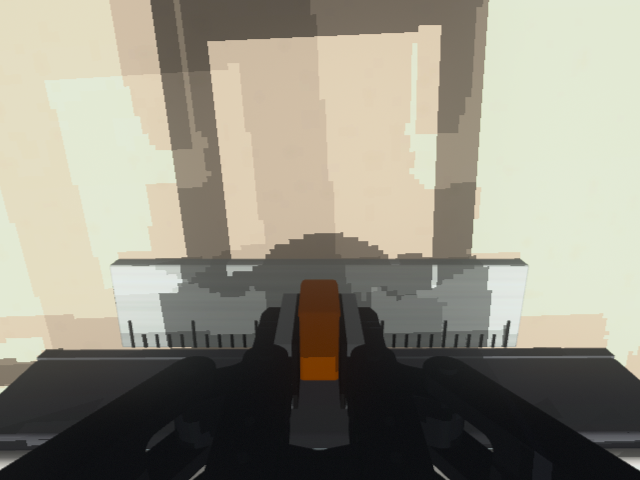

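Call:
apply_moves(moves=[0,0,0.2,2,-0.1,-1,5,0,0,0,2,-0.1,0,5,0,0,0,1.5,0,0,5,0,0,0,1,0,0,5,0,0,0,0.5,0,0,5])

```text
clock: 7.67
tool_pos: [0.4847, 0.0616, 0.015]
tool_rot: [-0.489, 0.511, 0.491, 0.508]
contact_force: [-7.5, 0.4, 6.7]
opening: 0.151
```

Call:
apply_moves(moves=[0,0,0,0.5,0,-0.5,5,0,0,0,0.5,0,0,5,0,0,0,0,0,0,5,0,0,0,0,0,0,5,0,0,0,0,0,0,5])

```text
clock: 8.08
tool_pos: [0.4847, 0.0616, 0.015]
tool_rot: [-0.489, 0.511, 0.492, 0.508]
contact_force: [-9.5, -0.0, 11.1]
opening: 0.146
```

```bash
python3 chk.py w6 .008
```

```text
scale 0.82 (a,b) rect ((483.00677490234375, 80.42863464355469), (165.53176879882812, 38.58921813964844), 89.93526458740234) z 0.008406681762286164 [0.00141367 0.00847231 0.03735607]
[[463.6000061035156, -2.299999952316284], [502.20001220703125, -2.4000000953674316], [502.3999938964844, 163.1999969482422], [463.79998779296875, 163.1999969482422]]
flap 0.66 [0.49885838 0.50157308] [-0.01692566 -0.01435201  0.17554878  0.17818955]
face 13338 0.5004535226255811 [1.01959910e-04 5.00416237e-01]
tcp [0.4846528  0.06155757 0.01503056] a,b 0.4819751469001668 0.07986010072843938 yaw z rel box y -0.02482641935895913 [-9.49795706e+00 -4.83067497e-03  1.10915028e+01] 8.2333
```

View pics/w6.png

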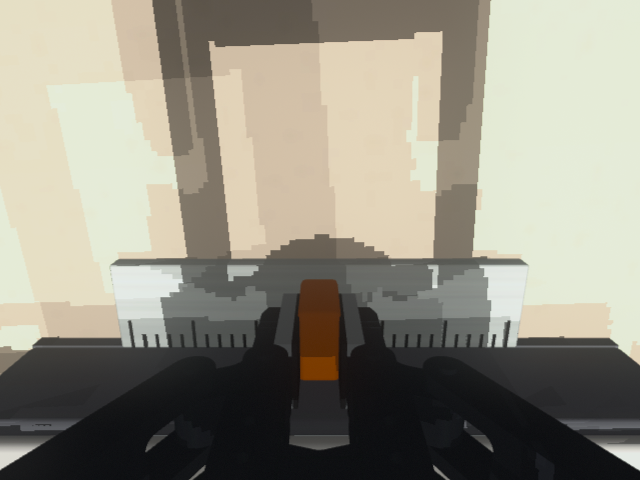

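Call:
apply_moves(moves=[0,0,0,0,0,0.6,5,0,0,0,0,0,0,5,0,0,0,0,0,0,50,0,0,0,0,0,0,50,0,0,0,0,0,0,50])

```text
clock: 8.65
tool_pos: [0.4879, 0.0615, 0.0152]
tool_rot: [-0.491, 0.509, 0.49, 0.51]
contact_force: [0.9, -0.3, 0.6]
opening: 0.568
```

Call:
apply_moves(moves=[0,0,0,0,0,0,50,0,0,0,0,0,8,50,0,0,0,0,0,25,50,0,0,0,0,0,25,50,0,0,0,0,0,25,50])

```text
clock: 9.07
tool_pos: [0.487, 0.0615, 0.0992]
tool_rot: [-0.49, 0.51, 0.49, 0.51]
contact_force: [-0.4, 0.2, 0.0]
opening: 0.585
```

```bash
python3 chk.py w7 .008
```

```text
scale 0.9 (a,b) rect ((482.6947937011719, 80.41358947753906), (164.81539916992188, 37.36949157714844), 89.89923858642578) z 0.008262910692500292 [0.00085293 0.00827654 0.03653505]
[[463.8999938964844, -2.0], [501.20001220703125, -2.0], [501.5, 162.8000030517578], [464.20001220703125, 162.89999389648438]]
flap 0.9 [0.50111683 0.50233837] [-0.06953882 -0.0593872   0.19452847  0.19852262]
face 8002 0.500581109733645 [1.46278641e-04 5.00542119e-01]
tcp [0.48704515 0.06150265 0.09916424] a,b 0.48436785818240774 0.07989577685481006 yaw z rel box y -0.04071597705980423 [-0.37663268  0.19268337  0.00232893] 9.2167
```

View pics/w7.png

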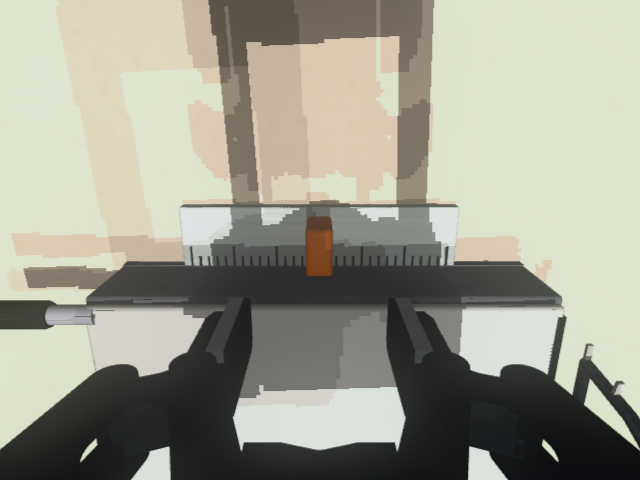

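Call:
apply_moves(moves=[0,0,0,7,-12,38,0,0,0,0,7,-12,38,0,0,0,0,7,-12,38,0,0,0,0,7,-12,38,0,0,0,0,7,-12,38,0])

```text
clock: 9.63
tool_pos: [0.5217, 0.0011, 0.2884]
tool_rot: [-0.49, 0.51, 0.491, 0.509]
contact_force: [0.7, 0.0, -0.3]
opening: -0.002
```

```bash
python3 chk.py w8 .008; python3 - <<'E'
from h import *
import pickle
f=wrist();pickle.dump(f,open('w8.pkl','wb'))
for q in ['pointer','flap_grip']:
    for d in regions_of(f,q)[:1]:print(q,d['conf'],d['box'])
im=f['img'].astype(int);red=(im[:,:,0]>80)&(im[:,:,1]<.5*im[:,:,0])&(im[:,:,2]<.5*im[:,:,0])
n=np.array([ 0.99928325,-0.03785524]);v0=np.array([0.03785524,0.99928325])
Q=pts(f,red);a=Q[:,:2]@n;b=Q[:,:2]@v0;k=(b>.19)&(b<.24)&(Q[:,2]<.22)&(a>.5)&(a<.68)
print(k.sum());Q3=np.c_[a,b,Q[:,2]][k];print(np.percentile(Q3,[2,50,98],axis=0))
l=cv2.fitLine(Q3[:,[0,2]].astype(np.float32),cv2.DIST_HUBER,0,.001,.001).ravel();print('angle',np.arctan2(abs(l[1]),abs(l[0])),l)
h=np.array([.5005+.085+.08,.055]);r=h-0;d=np.c_[h[0]-Q3[:,0],Q3[:,2]-h[1]];rr=np.hypot(*d.T);th=np.arctan2(d[:,1],d[:,0])
for lo in np.arange(.02,.16,.02):
    s=(rr>lo)&(rr<lo+.02);print(round(lo,2),s.sum(),np.median(th[s]) if s.any() else '')
print(Q3[::max(1,len(Q3)//10)])
# grip
P=pts(f,f['depth']>0);A=np.c_[P[:,:2]@n,P[:,:2]@v0,P[:,2]];k=(A[:,1]<-.06)&(A[:,1]>-.12)&(A[:,2]>.05)&(A[:,2]<.07)&(A[:,0]<.53)&(A[:,0]>.48);print('grip',k.sum(),np.percentile(A[k],[1,50,99],axis=0))
E
```

```text
scale 0.85 (a,b) rect ((483.25335693359375, 79.53730010986328), (164.23341369628906, 36.27078628540039), 89.97029113769531) z 0.008171257592778813 [3.14425819e-05 8.16800822e-03 3.59101998e-02]
[[465.1000061035156, -2.5999999046325684], [501.29998779296875, -2.5999999046325684], [501.3999938964844, 161.60000610351562], [465.20001220703125, 161.6999969482422]]
flap 0.95 [0.50170581 0.50319859] [-0.09160714 -0.05856538  0.19573071  0.19921576]
face 997 0.5008377310808855 [1.13694067e-04 5.00665673e-01]
tcp [0.52170769 0.00105594 0.28844793] a,b 0.5212937878674668 0.02080455466663571 yaw z rel box y -0.03164954772914541 [ 0.65322181  0.02624661 -0.32690778] 9.7833
pointer 0.68 [518.7, 266.4, 107.9, 62.6]
flap_grip 0.74 [33.4, 300.4, 62.9, 63.5]
374
[[0.55492671 0.21956321 0.07198572]
 [0.57719336 0.22235312 0.16008146]
 [0.65257411 0.22584906 0.17406905]]
angle 0.80971307 [ 0.6897062  -0.7240893   0.59487087  0.13668159]
0.02 8 0.9340225416522515
0.04 17 0.909250437072977
0.06 24 0.88039529616957
0.08 33 0.8651987447737883
0.1 27 0.8566506453999106
0.12 121 0.8798554015321615
0.14 102 0.8443805577169109
0.16 35 0.8225972283177063
[[0.55400136 0.220658   0.17119043]
 [0.55740279 0.22189046 0.17340638]
 [0.56348648 0.2211415  0.16945768]
 [0.57119352 0.21946093 0.1606609 ]
 [0.57448912 0.22040922 0.16021533]
 [0.5775943  0.22031945 0.16022623]
 [0.59003742 0.22115527 0.14119821]
 [0.58320833 0.22547168 0.15840663]
 [0.60438145 0.22214586 0.12640621]
 [0.62320925 0.22203263 0.10650144]
 [0.65786077 0.22330192 0.06656861]]
grip 726 [[ 0.50124148 -0.10273608  0.05640864]
 [ 0.50680001 -0.08134039  0.06100566]
 [ 0.51360778 -0.06042257  0.06358482]]
```

View pics/w8.png

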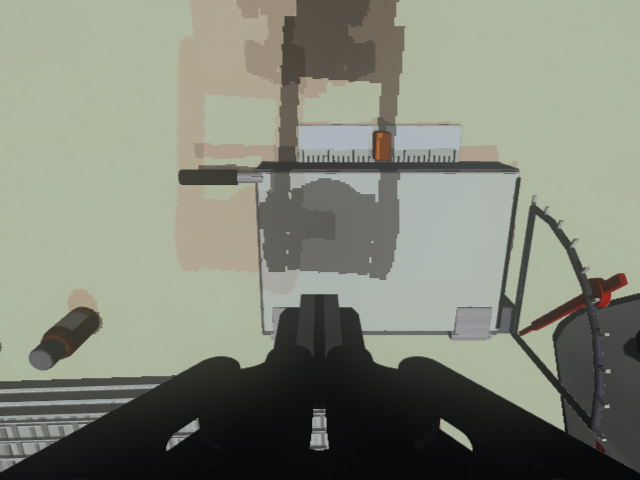

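```bash
cat > ptr.py <<'E'
from h import *
import pickle
n=np.array([ 0.99928325,-0.03785524]);v0=np.array([0.03785524,0.99928325])
H=np.array([.5005+.165,.055]);B=.0805+.140
def rays(f,u,v):
    K=np.array(f['mtx']);A,c=cam(f);d=np.c_[(u-K[0,2])/K[0,0],(v-K[1,2])/K[1,1],np.ones(len(u))]@A.T
    return c,d
def onplane(f,u,v,B):
    c,d=rays(f,u,v);t=(B-c[:2]@v0)/(d[:,:2]@v0);P=c+d*t[:,None];return np.c_[P[:,:2]@n,P[:,2]]
def ptr(f,name):
    im=f['img'].astype(int);red=(im[:,:,0]>70)&(im[:,:,1]<.55*im[:,:,0])&(im[:,:,2]<.55*im[:,:,0])
    v,u=np.nonzero(red);q=onplane(f,u,v,B);d=np.c_[H[0]-q[:,0],q[:,1]-H[1]];r=np.hypot(*d.T);th=np.arctan2(d[:,1],d[:,0])
    k=(r<.18)&(r>.02)&(th>.4)&(th<1.3)
    print(name,k.sum())
    for lo,hi in [(.03,.06),(.06,.09),(.09,.115),(.115,.145),(.145,.17)]:
        s=k&(r>lo)&(r<hi);print(lo,hi,s.sum(),np.round(th[s].mean(),3) if s.any() else '',np.round(th[s].std(),3) if s.any() else '')
    if k.sum()>5:
        l=cv2.fitLine(d[k].astype(np.float32),cv2.DIST_HUBER,0,.001,.001).ravel();print('line',np.arctan2(l[1],l[0]),'offset',l[2]*l[1]/np.hypot(l[0],l[1])-l[3]*l[0])
if __name__=='__main__':
    f=pickle.load(open('w8.pkl','rb'));ptr(f,'wrist')
    for nm in ['side','top']:
        f=grab_frame(nm);ptr(f,nm);pickle.dump(f,open(nm+'.pkl','wb'))
E
python3 ptr.py
python3 - <<'E'
import cv2
a=cv2.imread('pics/w8.png')[160:420,480:640];cv2.imwrite('pics/w8z.png',cv2.resize(a,None,fx=2.3,fy=2.3,interpolation=cv2.INTER_CUBIC))
E
```

```text
wrist 411
0.03 0.06 26 0.927 0.016
0.06 0.09 37 0.886 0.012
0.09 0.115 53 0.866 0.007
0.115 0.145 153 0.875 0.026
0.145 0.17 138 0.842 0.017
line 0.81314653 offset -0.0055475347
side 55
0.03 0.06 10 0.845 0.043
0.06 0.09 6 0.827 0.004
0.09 0.115 8 0.821 0.011
0.115 0.145 15 0.834 0.03
0.145 0.17 16 0.829 0.018
line 0.82606596 offset 0.00022684783
top 18
0.03 0.06 2 0.779 0.021
0.06 0.09 1 0.869 0.0
0.09 0.115 1 0.785 0.0
0.115 0.145 13 0.814 0.036
0.145 0.17 1 0.809 0.0
line 0.8222286 offset 0.0012293234
```

View pics/w8z.png

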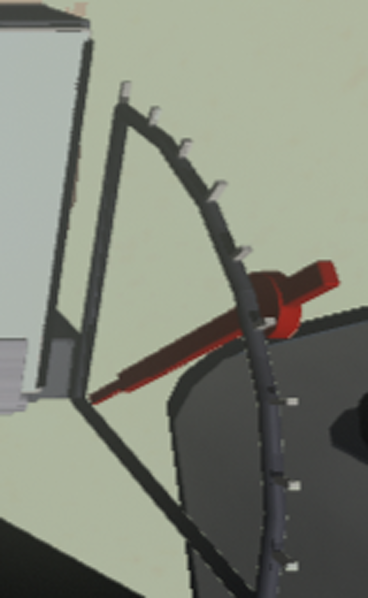

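Call:
apply_moves(moves=[7,0,0,8,-5,3,0,7,0,0,8,-5,3,0,7,0,0,8,-5,3,0,7,0,0,8,-5,3,0,7,0,0,8,-5,3,0])

```text
clock: 10.45
tool_pos: [0.5622, -0.0235, 0.3029]
tool_rot: [-0.312, 0.337, 0.622, 0.634]
contact_force: [0.8, 0.5, -0.7]
opening: -0.002
```

Call:
apply_moves(moves=[7,0,0,8,-5,3,0,0,0,0,0,0,0,0,0,0,0,0,0,0,0,0,0,0,0,0,0,0,0,0,0,0,0,0,0])

```text
clock: 10.87
tool_pos: [0.5698, -0.0271, 0.3068]
tool_rot: [-0.276, 0.3, 0.641, 0.651]
contact_force: [0.0, 0.9, 0.0]
opening: 0.003
```

```bash
python3 - <<'E'
from ptr import *
f=wrist();save(f,'w9');ptr(f,'wrist');pickle.dump(f,open('w9.pkl','wb'));print(f['st']['tool_pos'],f['st']['q'],status.observe()['clock'])
E
```

```text
wrist 175
0.03 0.06 12 0.92 0.016
0.06 0.09 20 0.878 0.011
0.09 0.115 28 0.86 0.005
0.115 0.145 70 0.873 0.024
0.145 0.17 44 0.837 0.013
line 0.8188485 offset -0.004669428
[ 0.56982569 -0.02713052  0.30677005] [-0.49614207  0.24559515  1.2043455   0.69806412  1.98865957 -1.83569012] 10.9167
```

View pics/w9.png

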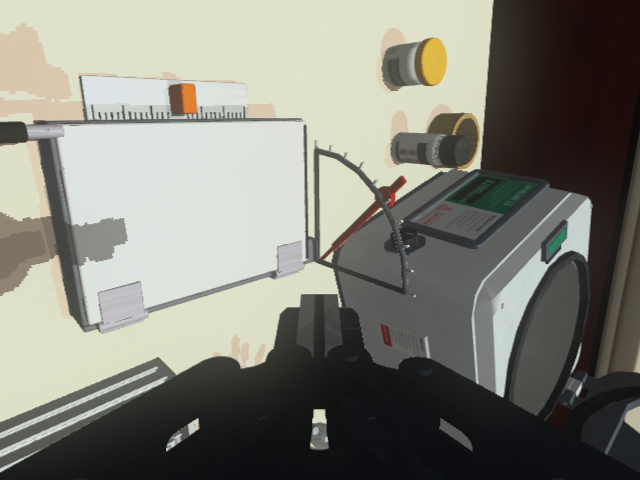

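Call:
apply_moves(moves=[-7,0,0,-3,-4,-3,85,-7,0,0,-3,-4,-3,85,-7,0,0,-3,-4,-3,85,-7,0,0,-3,-4,-3,85,-7,0,0,-3,-4,-3,85])

```text
clock: 11.33
tool_pos: [0.5552, -0.0479, 0.2942]
tool_rot: [-0.462, 0.479, 0.518, 0.538]
contact_force: [-0.4, 1.3, -0.4]
opening: 0.709
```

Call:
apply_moves(moves=[-7,0,0,-3,-4,-3,85,0,0,-7,-4,-4,-10,85,0,0,-7,-4,-4,-10,85,0,0,-7,-4,-4,-10,85,0,0,-7,-4,-4,-10,85])

```text
clock: 11.75
tool_pos: [0.5359, -0.0667, 0.2493]
tool_rot: [-0.353, 0.613, 0.351, 0.614]
contact_force: [0.5, 0.6, -0.1]
opening: 0.993
```

Call:
apply_moves(moves=[0,0,-7,-4,-4,-10,85,0,0,-7,-4,-4,-10,85,0,0,-7,-4,-4,-10,85,0,0,-7,-4,-4,-10,85,0,0,-7,-4,-4,-10,85])

```text
clock: 12.17
tool_pos: [0.516, -0.0873, 0.1992]
tool_rot: [-0.151, 0.69, 0.15, 0.692]
contact_force: [-0.1, -0.1, 0.0]
opening: 0.994
```

Call:
apply_moves(moves=[0,0,-7,-4,-4,-10,85,0,0,-7,-4,-4,-10,85,0,0,-7,-4,-4,-10,85,0,0,-6,0,0,-10,85,0,0,0,0,0,0,85])

```text
clock: 12.58
tool_pos: [0.5029, -0.0991, 0.1571]
tool_rot: [0.014, 0.707, -0.013, 0.707]
contact_force: [-0.0, 0.2, -1.0]
opening: 0.994
```

```bash
cat > g.py <<'E'
from ptr import *
import sys
f=wrist();save(f,sys.argv[1]);s=f['st'];z=R.from_quat(s['tool_rot']).as_matrix()
P=pts(f,f['depth']>0);A=np.c_[P[:,:2]@n,P[:,:2]@v0,P[:,2]]
k=(A[:,1]<-.06)&(A[:,1]>-.115)&(A[:,2]>.045)&(A[:,2]<.07)&(A[:,0]<.54)&(A[:,0]>.47);print('grip',k.sum(),np.percentile(A[k],[2,50,98],axis=0) if k.any() else '')
p=np.array(s['tool_pos']);print('tcp a,b,z',p[:2]@n,p[:2]@v0,p[2],'x axis',z[:,0],'yaw',np.degrees(np.arctan2(z[1,2],z[0,2])),s['q'],s['contact_force'],status.observe()['clock'])
E
python3 g.py w10
```

```text
grip 1542 [[ 0.50093208 -0.10156925  0.05580606]
 [ 0.5075551  -0.08055787  0.06100387]
 [ 0.5142431  -0.06090857  0.06301546]]
tcp a,b,z 0.5063076500870642 -0.0800116706261665 0.1570988532865694 x axis [-1.33777454e-03  3.87930638e-04 -9.99999030e-01] yaw -2.2012905207115896 [-3.05222571e-01  3.17702028e-02  1.57674315e+00 -3.20291718e-05
  1.53447182e+00 -2.66801391e-01] [-0.00708996  0.23231741 -0.97764445] 12.6333
```

View pics/w10.png

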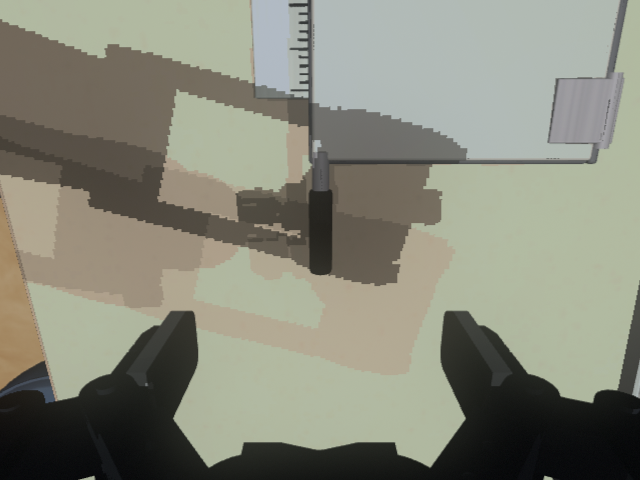

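Call:
apply_moves(moves=[0,0,0,1,-3,-30,85,0,0,0,0,0,-30,85,0,0,0,0,0,-30,85,0,0,0,0,0,-31,85,0,0,0,0,0,0,85])

```text
clock: 13.05
tool_pos: [0.5011, -0.1014, 0.0319]
tool_rot: [0.013, 0.711, -0.011, 0.703]
contact_force: [-1.5, 0.5, -1.1]
opening: 0.996
```

Call:
apply_moves(moves=[0,0,0,0,0,0,5,0,0,0,0,0,0,5,0,0,0,0,0,0,5,0,0,0,0,0,0,5,0,0,0,0,0,0,5])

```text
clock: 13.47
tool_pos: [0.5065, -0.1039, 0.0391]
tool_rot: [0.013, 0.706, -0.014, 0.708]
contact_force: [0.1, -1.3, -0.5]
opening: 0.295
```

Call:
apply_moves(moves=[0,0,0,0,0,0,5,0,0,0,0,0,0,5,0,0,0,0,0,0,5,0,0,0,0,0,0,5,0,0,0,0,0,0,5])

```text
clock: 13.88
tool_pos: [0.5035, -0.1037, 0.0386]
tool_rot: [0.013, 0.708, -0.014, 0.706]
contact_force: [-6.5, -0.4, 9.2]
opening: 0.139
```

```bash
python3 g.py w11;python3 - <<'E'
import numpy as np
n=np.array([ 0.99928325,-0.03785524])
r=.158
prev=None
for k in range(0,16):
    th=.815*k/15
    a=-r*np.cos(th);z=r*np.sin(th)
    if prev is not None:
        da=(a-prev[0])*1000;dz=(z-prev[1])*1000;print(k,round(th,3),np.round(da*n,2),round(dz,2))
    prev=(a,z)
E
```

```text
grip 7327 [[ 0.48939375 -0.1005302   0.04712531]
 [ 0.50740532 -0.07685136  0.06111077]
 [ 0.52573579 -0.06114724  0.06902069]]
tcp a,b,z 0.5070683958116429 -0.08460871615749632 0.03855048372325791 x axis [-3.63414220e-03 -5.01844440e-04 -9.99993271e-01] yaw -2.1944536207750414 [-3.12509464e-01  1.32406478e-01  1.71711028e+00 -1.65730680e-03
  1.29538009e+00 -2.73756845e-01] [-6.48040615 -0.40502849  9.1950726 ] 13.9333
1 0.054 [ 0.23 -0.01] 8.58
2 0.109 [ 0.7  -0.03] 8.56
3 0.163 [ 1.16 -0.04] 8.5
4 0.217 [ 1.62 -0.06] 8.43
5 0.272 [ 2.08 -0.08] 8.33
6 0.326 [ 2.53 -0.1 ] 8.2
7 0.38 [ 2.97 -0.11] 8.05
8 0.435 [ 3.4  -0.13] 7.88
9 0.489 [ 3.82 -0.14] 7.68
10 0.543 [ 4.23 -0.16] 7.47
11 0.598 [ 4.63 -0.18] 7.22
12 0.652 [ 5.02 -0.19] 6.96
13 0.706 [ 5.39 -0.2 ] 6.68
14 0.761 [ 5.74 -0.22] 6.38
15 0.815 [ 6.08 -0.23] 6.05
```

View pics/w11.png

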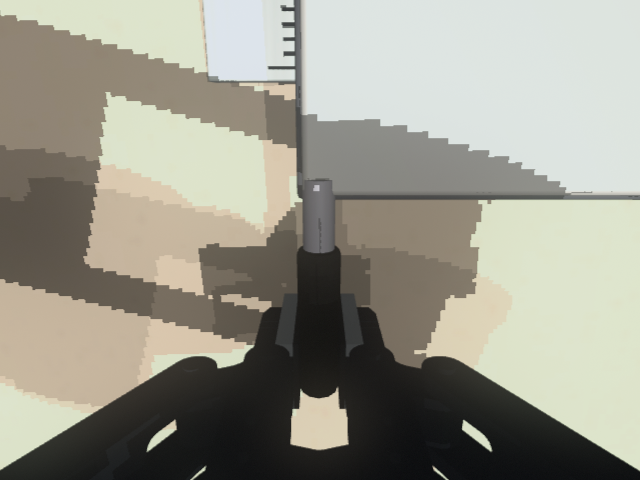

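Call:
apply_moves(moves=[0,0,0,0.2,0,8.6,5,0,0,0,0.7,0,8.6,5,0,0,0,1.2,0,8.5,5,0,0,0,1.6,-0.1,8.4,5,0,0,0,2.1,-0.1,8.3,5])

```text
clock: 14.35
tool_pos: [0.5082, -0.1038, 0.0789]
tool_rot: [0.014, 0.709, -0.014, 0.704]
contact_force: [-5.4, -1.4, -1.3]
opening: 0.137
```

```bash
python3 g.py w12
```

```text
grip 0 
tcp a,b,z 0.5117959209118534 -0.08451566465679755 0.07891054502330913 x axis [-7.02625754e-03  1.09555397e-05 -9.99975315e-01] yaw -2.211273989199568 [-0.30951226  0.10482575  1.66053905 -0.00216787  1.38292407 -0.27050714] [-5.39213108 -1.40628607 -1.29420038] 14.4
```

View pics/w12.png

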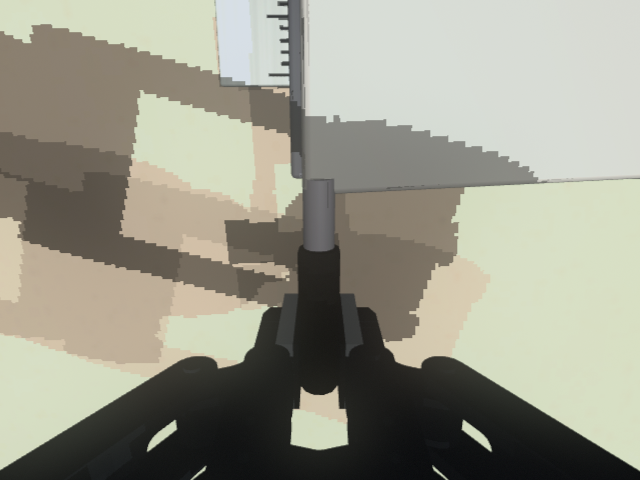

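Flap rises with the grip; continuing along the arc.

Call:
apply_moves(moves=[0,0,0,2.5,-0.1,8.2,5,0,0,0,3,-0.1,8,5,0,0,0,3.4,-0.1,7.9,5,0,0,0,3.8,-0.1,7.7,5,0,0,0,4.2,-0.2,7.5,5])

```text
clock: 14.82
tool_pos: [0.5233, -0.1045, 0.1185]
tool_rot: [0.014, 0.711, -0.014, 0.703]
contact_force: [-14.8, -0.2, 5.0]
opening: 0.138
```

Call:
apply_moves(moves=[0,0,0,4.6,-0.2,7.2,5,0,0,0,5,-0.2,7,5,0,0,0,5.4,-0.2,6.7,5,0,0,0,5.7,-0.2,6.4,5,0,0,0,0,0,0,5])

```text
clock: 15.23
tool_pos: [0.5448, -0.1053, 0.1497]
tool_rot: [0.013, 0.71, -0.014, 0.704]
contact_force: [-18.5, -0.4, 11.9]
opening: 0.14
```

```bash
cat > fl.py <<'E'
from ptr import *
import sys
def plane(f,name):
    P=pts(f,f['depth']>0);A=np.c_[P[:,:2]@n,P[:,:2]@v0,P[:,2]]
    d=np.c_[H[0]-A[:,0],A[:,2]-H[1]];r=np.hypot(*d.T);th=np.arctan2(d[:,1],d[:,0])
    k=(A[:,1]>-.025)&(A[:,1]<.185)&(r>.02)&(r<.155)&(th>.3)&(th<1.3)
    if k.sum()<50: print(name,'few',k.sum());return
    D=d[k]
    for _ in range(4):
        p=np.polyfit(D[:,0],D[:,1],1);res=D[:,1]-np.polyval(p,D[:,0]);s=abs(res)<max(.003,2*np.median(abs(res)));D=D[s]
    print(name,'flap angle',np.arctan(p[0]),'offset perp mm',1000*p[1]*np.cos(np.arctan(p[0])),len(D),'rng',D[:,0].min(),D[:,0].max(),'resid',res.std())
f=wrist();save(f,sys.argv[1]);plane(f,'wrist');s=f['st']
for nm in ['side','top']:
    f=grab_frame(nm);save(f,sys.argv[1]+nm);plane(f,nm);pickle.dump(f,open(nm+'_f.pkl','wb'))
    ptr(f,nm)
p=np.array(s['tool_pos']);g=np.array([p[:2]@n,p[2]+.019]);print('tcp a,b,z',p[:2]@n,p[:2]@v0,p[2],'kin angle',np.arctan2(g[1]-H[1],H[0]-g[0]),s['contact_force'],s['moment'],s['opening'],status.observe()['clock'])
E
python3 fl.py w13
```

```text
wrist flap angle 0.7359538480027035 offset perp mm 3.522917811526963 30195 rng 0.010689520685435383 0.11314937285424354 resid 0.0006201397044744382
side flap angle 0.7311605552747306 offset perp mm 2.8133137001664497 775 rng 0.012116736172751774 0.09993782547469932 resid 0.00132665170180539
side 24
0.03 0.06 10 0.845 0.043
0.06 0.09 7 0.824 0.008
0.09 0.115 7 0.819 0.009
0.115 0.145 0  
0.145 0.17 0  
line 0.7986056 offset -0.001912877
top flap angle 0.731898910992503 offset perp mm 0.9316315873768851 2076 rng 0.013588295265726358 0.1153081683984144 resid 0.0014142331838626768
top 19
0.03 0.06 2 0.779 0.021
0.06 0.09 2 0.853 0.017
0.09 0.115 1 0.703 0.0
0.115 0.145 13 0.814 0.036
0.145 0.17 1 0.809 0.0
line 0.8178443 offset 0.0010978766
tcp a,b,z 0.5483926417303517 -0.08463197822604222 0.14969617896594195 kin angle 0.770619659556724 [-18.48894319  -0.36750141  11.85732789] [-3.22482383e-03  3.28259504e+00  6.09932613e-02] 0.1396009259890913 15.3833
```

View pics/w13.png

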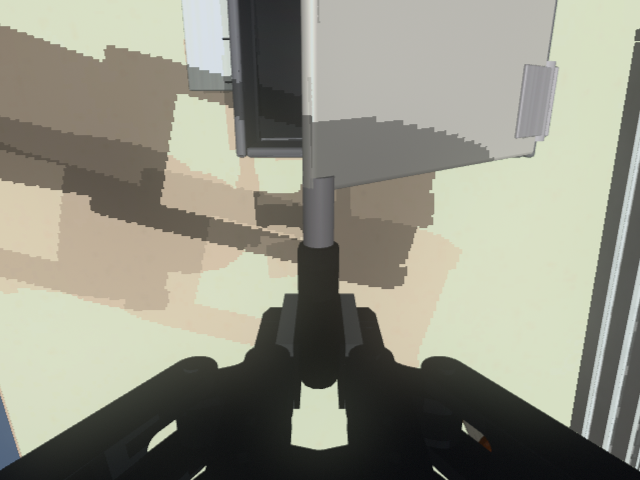

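View pics/w13side.png

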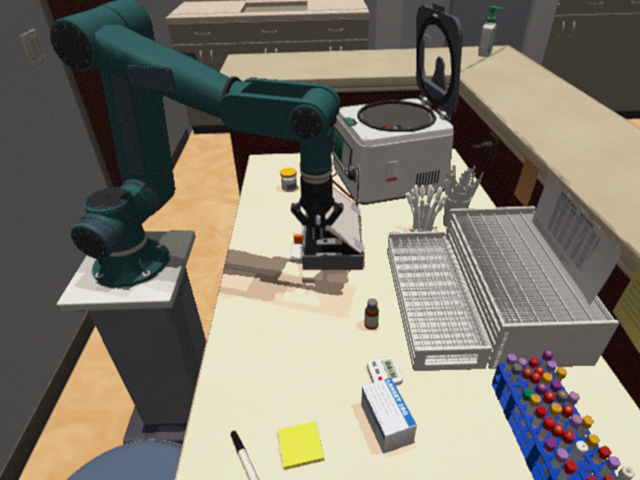

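Call:
apply_moves(moves=[0,0,0,4.6,-0.2,5.3,5,0,0,0,4.9,-0.2,4.9,5,0,0,0,0,0,0,5,0,0,0,0,0,0,5,0,0,0,0,0,0,5])

```text
clock: 15.8
tool_pos: [0.5539, -0.1057, 0.1595]
tool_rot: [0.013, 0.71, -0.014, 0.704]
contact_force: [-16.6, -0.3, 13.1]
opening: 0.136
```

```bash
python3 fl.py w14
```

```text
wrist flap angle 0.8185771196768175 offset perp mm 3.5352815792334034 26500 rng 0.009392806389841302 0.10401646092214678 resid 0.0006318245533857987
side flap angle 0.8172077811610257 offset perp mm 2.738735323298469 652 rng 0.010554222118852818 0.08908738866221699 resid 0.0012865302157912609
side 20
0.03 0.06 10 0.845 0.043
0.06 0.09 8 0.817 0.012
0.09 0.115 2 0.821 0.012
0.115 0.145 0  
0.145 0.17 0  
line 0.7854314 offset -0.0024597123
top flap angle 0.8190863877483159 offset perp mm 1.0595779188677041 1831 rng 0.011973936653292272 0.10653906785369427 resid 0.001358960602919543
top 19
0.03 0.06 3 0.8 0.034
0.06 0.09 2 0.853 0.017
0.09 0.115 0  
0.115 0.145 13 0.814 0.036
0.145 0.17 1 0.809 0.0
line 0.79974467 offset -0.0012108646
tcp a,b,z 0.5575315883718248 -0.08466626069206772 0.15946096073629035 kin angle 0.8522413150196364 [-16.59706954  -0.25807314  13.06100638] [ 0.02751235  3.12855553 -0.00972746] 0.13597921385769843 15.95
```

View pics/w14.png

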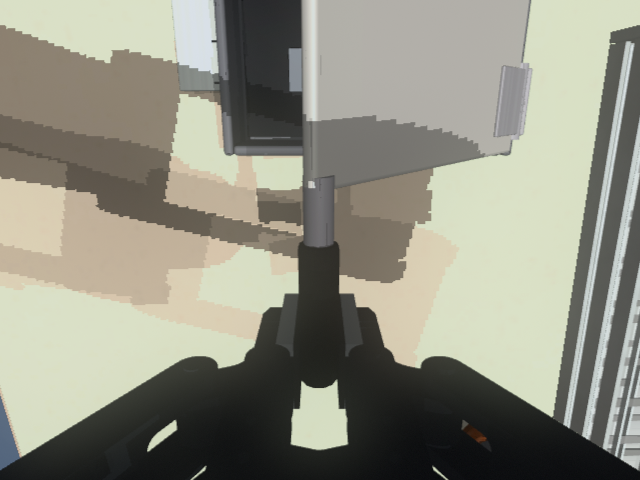

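```bash
python3 - <<'E'
import cv2
a=cv2.imread('pics/w14side.png')[150:290,270:390];b=cv2.imread('pics/w14top.png')[160:290,200:370]
cv2.imwrite('pics/w14z.png',cv2.resize(a,None,fx=4.2,fy=4.2,interpolation=cv2.INTER_CUBIC));cv2.imwrite('pics/w14tz.png',cv2.resize(b,None,fx=4.5,fy=4.5,interpolation=cv2.INTER_CUBIC))
E
```

```text
(no output)
```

View pics/w14z.png

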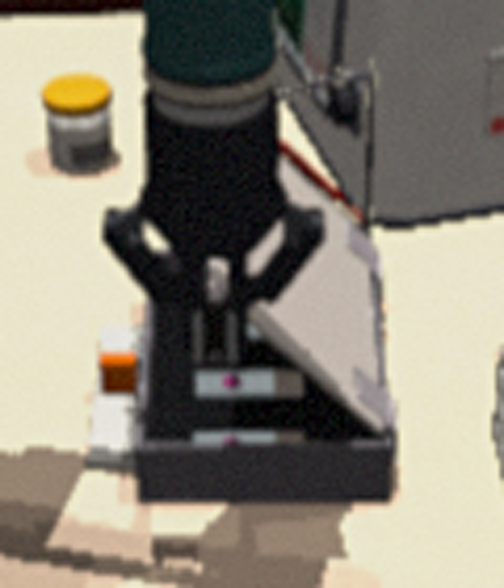

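View pics/w14tz.png

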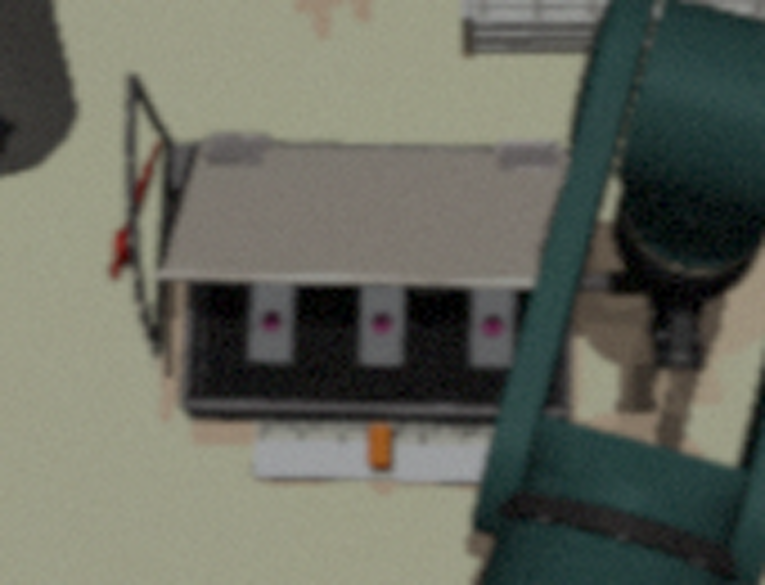

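```bash
python3 - <<'E'
from ptr import *
for w in ['w8','w9','side']:
    f=pickle.load(open(w+'.pkl','rb'))
    im=f['img'].astype(int);red=(im[:,:,0]>60)&(im[:,:,1]<.6*im[:,:,0])&(im[:,:,2]<.6*im[:,:,0])
    for src in ['depth','ray']:
        if src=='depth':
            Q=pts(f,red);a=Q[:,:2]@n;b=Q[:,:2]@v0;z=Q[:,2];ok=(b>.205)&(b<.235)
        else:
            v,u=np.nonzero(red);q=onplane(f,u,v,B);a,z=q.T;ok=a>0
        d=np.c_[H[0]-a,z-H[1]];r=np.hypot(*d.T);th=np.arctan2(d[:,1],d[:,0])
        k=ok&(r>.02)&(r<.175)&(th>.6)&(th<1.1)&((r<.112)|(r>.148));D=d[k]
        for _ in range(6):
            m=D.mean(0);uu,s,vt=np.linalg.svd(D-m);dr=vt[0]*np.sign(vt[0][0]);res=(D-m)@[-dr[1],dr[0]];D=D[abs(res)<max(.003,2.5*res.std())]
        se=res.std()/np.sqrt(len(D))/D.std(0).max()
        print(w,src,len(D),'angle',np.arctan2(dr[1],dr[0]),'perp offset mm',1000*(m@[-dr[1],dr[0]]),'res',res.std(),'se',se)
E
```

```text
w8 depth 202 angle 0.8063439193757821 perp offset mm 5.04312720689452 res 0.000879495400230698 se 0.0019616027355476824
w8 ray 212 angle 0.8093321129618287 perp offset mm 5.498092409483327 res 0.0010071724449581118 se 0.0021590420326875713
w9 depth 113 angle 0.8134390499032972 perp offset mm 4.078055191971403 res 0.0006969546599105541 se 0.0020726462813995157
w9 ray 124 angle 0.8128340854459933 perp offset mm 4.810602148816251 res 0.0008177311418359807 se 0.0023914003018190915
side depth 39 angle 0.8144058617813497 perp offset mm 0.5184467543911724 res 0.002133162586083782 se 0.01079370323214816
side ray 42 angle 0.8219499157305903 perp offset mm 0.6446408922552799 res 0.0016374840412864329 se 0.0077786626054950824
```

Call:
apply_moves(moves=[0,0,0,-0.7,0,-0.7,5,0,0,0,0,0,0,5,0,0,0,0,0,0,5,0,0,0,0,0,0,5,0,0,0,0,0,0,5])

```text
clock: 16.37
tool_pos: [0.5531, -0.1057, 0.1587]
tool_rot: [0.013, 0.71, -0.014, 0.704]
contact_force: [-17.7, -0.0, 12.3]
opening: 0.135
```

```bash
python3 fl.py w15 | grep -v '^0'; python3 - <<'E'
from ptr import *
f=grab_frame('top')
for q in ['scale','specimen_cup','strip_bottle','reagent_bottle','timer']:
    for d in regions_of(f,q)[:1]:
        P=pts(f,d['mask']);print(q,round(d['conf'],2),np.round(d['box'],0),np.round(np.median(P,0),3))
        if q=='scale':
            m=cv2.dilate(d['mask'].astype(np.uint8),np.ones((3,3)))>0;P=pts(f,m);k=(P[:,2]>.005)&(P[:,2]<.014);r=cv2.minAreaRect((np.c_[P[:,:2]@n,P[:,:2]@v0][k]*1000).astype(np.float32));print(r)
E
```

```text
wrist flap angle 0.8117252375382101 offset perp mm 3.4985651637844937 26786 rng 0.009396992692038975 0.10485810623577108 resid 0.0006285714444365674
side flap angle 0.8091965805538567 offset perp mm 2.782753226742042 664 rng 0.010404304484446514 0.10466231044355723 resid 0.0012593383789077908
side 23
line 0.7922153 offset -0.0020181462
top flap angle 0.8138187640055691 offset perp mm 0.8849716094001185 1860 rng 0.012186581935609841 0.10695112033222975 resid 0.001381992199048901
top 21
line 0.8000596 offset -0.0010358617
tcp a,b,z 0.5567377921503021 -0.08464385850276394 0.15868268233912075 kin angle 0.8454717510164984 [-17.69717814  -0.04392651  12.2842468 ] [0.05925004 3.23601082 0.05403067] 0.1351729978812282 16.5167
scale 0.75 [256. 255.  54.  14.] [0.484 0.062 0.006]
((482.0068054199219, 80.92117309570312), (36.76046371459961, 146.71163940429688), 0.7852990031242371)
specimen_cup 0.93 [147. 264.  29.  24.] [0.443 0.389 0.064]
strip_bottle 0.69 [142. 220.  28.  24.] [0.555 0.401 0.09 ]
reagent_bottle 0.45 [393. 183.  17.  22.] [ 0.658 -0.271  0.06 ]
timer 0.83 [434. 179.  31.  23.] [ 0.677 -0.415  0.014]
```

```bash
python3 -c "
from workcell import order;print(order.hand_in())"
```

```text
the job is handed in; nothing more can be done
None
```

The job is handed in at about 16.6 s, and my last checks showed it done as asked; no verdict came back.

- **Scale:** I laid it flat against the front face of the box while the flap was shut, pressed it lightly (about 10 N) and let go. The wrist view right after release put its ticked edge within about 1 mm of the face. It lies at the middle of the box front, about 40 mm inside either end. A later top view, partly hidden by the arm, agreed.
- **Flap:** I swung it up by the grip and am holding it at about 0.812 rad. The three cameras gave 0.809 to 0.814.
- **Pointer:** I measured it before lifting at about 0.81 rad, with estimates from 0.806 to 0.822. The flap should be within about 0.01 rad of it.
- **Bystanders:** The cup, strip bottle and timer were where they started, within 1 mm. The reagent bottle read about 1 cm different, but from different cameras, only a partial view this time, and low confidence (0.45). Nothing came near it.
- **Disagreements:** In the wrist view the pointer bar sat 4–5 mm off the hinge line, probably because of its thickness, so I used its slope. The arm's own position gives a flap angle of 0.845 rad, because the bar turned and settled between the fingers. I trusted the cameras over it.
- **Holding force:** The wrist is taking about 20 N while it holds the flap.

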